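Log the tray on the light pad at the germination counter

ROBOT

A 6-joint arm with a two-finger parallel gripper is mounted at the origin on the work surface. World frame = base frame: x ahead of the robot, y to its left, z up, the work surface at z = 0. Lengths are in m, angles in rad, forces in N, time in s.
With the tool pointing down it reaches from about 0.35 to 0.775 m from the base axis. Payload 5.5 kg.
Tool frame: the origin (TCP) lies midway between the tips of the shut fingers; the grasp point (between the pads) lies 19 mm behind it; z points along the fingers, y is the line along which they close (so a half turn about z gives the same grasp; the last joint's range is limited). The gripper opens to 85 mm and grips with 20 to 120 N. Pads are 22 mm wide; open, the fingers measure 114 mm over their backs; the gripper's body (76 mm by 85 mm) begins 54 mm behind the grasp point. The pads swing forward as they close: fully open they stand 13 mm farther back than shut.
Start: joints at [1.006, 0.313, 0.046, 1.304, 0, 1.431], TCP at [0.237, 0.524, 0.231] pointing down, gripper open.
Joint ranges: [-2.76, 2.76], [-0.86, 1.69], [-1.03, 1.26], [-2.2, 2.34], [-1.47, 1.5], [-3.14, 3.14]. Speed limits (rad/s): [2.57, 2.57, 3.14, 3.14, 3.14, 3.14].

INTERFACE

Orientations are given as a unit quaternion [w, x, y, z].
In Python, from workcell import telemetry, imaging, env gives the robot as it stands. The module is installed in compiled form; this text tells all that it offers.
- The arm moves only by the tool step_arm, never from a script. Its argument "moves" is a list of rows, each a list of 3 entries, a list of its own where there are three numbers: the shift along the tool's x, y, z in mm, then the turn, a rotation vector about the tool's x, y, z in rad, then the finger opening in mm, from 0 to 85.4. A call has 1 to 8 rows; each row is the pose to reach, as a shift and turn from the pose commanded when the call began, along the tool's axes at that moment; what a row does not reach only later rows make up. A row lasts 1/12 s, in which the tool goes at most 41.7 mm and 7.16 degrees, less where a joint would pass 70% of its speed; a pose out of reach is approached as far as the arm can. A call with a gripper value outside its range is refused whole. The fingers move at their own pace and stop on an object; "grip_force" is the grip in N (left out, the last holds). Time passes only in rows, so rows that repeat a pose let the fingers close. It gives the time, the measured TCP pose, the force, the opening and the grip force at its end, in the units of the state.
- telemetry.get_state(): the state, without advancing time (a new reading comes with each control period).
- imaging.read_camera(name): name is "scene" or "top" or "wrist"; returns the picture (400x640x3 uint8, red, green, blue); there is no depth.
- imaging.camera_params(name): a dict with "camera_matrix" (3x3 intrinsics, pixels), "pose" (4x4, takes a point from camera to world coordinates). Camera axes: x right, y up, looking along -z (the intrinsics and any distortion apply to the point x, -y, -z); pixel columns grow to the right and rows downward; lengths in m; the calibration is good to about 2 mm. A picture is of the moment at which its call begins: read the wrist's pose just before it. camera_params takes no time and is no camera call; for the wrist camera it gives the pose at the moment of the call.
- env.hand_in(): hands the job in; it is judged then, once.
The state is a dict: "clock": time; "joint_pos": joint angles; "qvel": joint speeds; "tau": joint torques, N m; "tcp_pos": TCP position; "orientation": TCP orientation; "wrist_force": force on the tool from outside, world axes, zero at the start; "ft_torque": the same for the moment, N m; "finger_gap": finger opening in m; "grip_force": force on a finger pad.
Only numpy, scipy, OpenCV 4.12 (cv2) and the standard library are available. Lean on these libraries where they do the work, as an engineer would, in place of code of your own. Each camera call takes 0.05 s, during which the arm holds its last target. There are 200 camera calls.

TASK

Log the seedling tray that stands on the white light pad: with the fingertips, gently press the counter key of the same colour as that tray's tag well down and let it come back up, then gently press the white enter bar well down, and withdraw so that it comes back up too. Do not press the other two coloured keys, and leave the trays and everything else on the bench where they are; nothing is to be picked up.

Things in the scene. Friction and masses are not known exactly. Their poses are not given: they have to be found in the camera images.
- tray_red: germination tray with seedlings and a red tag: loose clear box 85 x 125 x 33 mm (x, y, z), 0.25 kg, seedlings up to 65 mm high; the flat red tag lies across its +y end, 30 mm wide. Origin: centre of its underside. Must stay where it is
- tray_yellow: germination tray with seedlings and a yellow tag: loose clear box 85 x 125 x 33 mm (x, y, z), 0.25 kg, seedlings up to 65 mm high; the flat yellow tag lies across its +y end, 30 mm wide. Origin: centre of its underside. Must stay where it is
- tray_blue: germination tray with seedlings and a blue tag: loose clear box 85 x 125 x 33 mm (x, y, z), 0.25 kg, seedlings up to 65 mm high; the flat blue tag lies across its +y end, 30 mm wide. Origin: centre of its underside. Must stay where it is
- pad: counting light pad: fixed bright white plate with a black border, 115 x 152 x 6 mm; exactly one tray stands on it. Origin: centre of its underside (a tray on it has its origin within 30 mm of this one, seen from above)
- mat_a: fixed dark rubber rest mat 115 x 152 x 6 mm, the same size as the light pad; another tray waits on it. Origin: centre of its underside
- mat_b: fixed dark rubber rest mat 115 x 152 x 6 mm, the same size as the light pad; another tray waits on it. Origin: centre of its underside
- console: germination counter: fixed grey desk unit 150 x 210 x 24 mm (x, y, z) on the bench. Origin: centre of its underside, z up, yaw differs from start to start. Its three coloured keys stand in a row along its y axis, at x = +35 mm and y = -60, 0 and +60 mm, in an order that differs; its wide white enter bar is at x = -40 mm, y = 0
- key_red_base: black round housing of the red key, 46 mm across and 12 mm high, fixed on top of the counter. Origin: centre of its underside, 24 mm above the bench
- key_red_top (a point): centre of the top face of the red push key: round, 30 mm across, vertical travel 8 mm, top 48 mm above the bench when up (12 mm above its housing). Sinks with the key
- key_red (a joint): how far the red key is pressed in, m: 0 up, 0.008 fully down. It springs back by itself; about 1.5 N starts it, 5 N brings it fully down
- key_yellow_base: black round housing of the yellow key, 46 mm across and 12 mm high, fixed on top of the counter. Origin: centre of its underside, 24 mm above the bench
- key_yellow_top (a point): centre of the top face of the yellow push key: round, 30 mm across, vertical travel 8 mm, top 48 mm above the bench when up (12 mm above its housing). Sinks with the key
- key_yellow (a joint): how far the yellow key is pressed in, m: 0 up, 0.008 fully down. It springs back by itself; about 1.5 N starts it, 5 N brings it fully down
- key_blue_base: black round housing of the blue key, 46 mm across and 12 mm high, fixed on top of the counter. Origin: centre of its underside, 24 mm above the bench
- key_blue_top (a point): centre of the top face of the blue push key: round, 30 mm across, vertical travel 8 mm, top 48 mm above the bench when up (12 mm above its housing). Sinks with the key
- key_blue (a joint): how far the blue key is pressed in, m: 0 up, 0.008 fully down. It springs back by itself; about 1.5 N starts it, 5 N brings it fully down
- enter_top (a point): centre of the top face of the white enter bar: 30 x 90 mm (x, y of the counter), vertical travel 8 mm, top 48 mm above the bench when up (12 mm above its 44 x 104 mm black frame). Sinks with the bar
- enter (a joint): how far the enter bar is pressed in, m: 0 up, 0.008 fully down. It springs back by itself; about 1.5 N starts it, 5 N brings it fully down
- vial: loose sample vial with a blue cap, upright beside the counter, 28 mm across, 55 mm high, 30 g. Origin: centre of its underside. Leave alone
- marker: loose marker pen lying beside the counter along its x axis, about 135 x 14 x 14 mm, 20 g. Origin: on its underside, near the middle. Leave alone
- tip_box: loose pipette-tip box with a pale yellow lid, 87 x 117 x 73 mm, 0.2 kg, well to the left. Origin: centre of its underside. Leave alone
- jar: loose glass jar with a metal cap, 70 mm across, 100 mm high, 0.35 kg, well to the right. Origin: centre of its underside. Leave alone
Things that resemble listed ones, but are neither listed nor needed, are in the scene too. What is shaped like the pad but orange is not meant.

How it is judged:
On the way, in this order (a step that is already met when the one before it is completed fails the run):
1. the key of the colour of the tray on the light pad is pressed down by the fingers, at least 4 mm, with the enter bar up (((horizontal distance between tray_red and pad below 0.06 m and value of joint key_red above 0.004 m and contact force between the fingers and key_red_base above 0.3 N) or (horizontal distance between tray_yellow and pad below 0.06 m and value of joint key_yellow above 0.004 m and contact force between the fingers and key_yellow_base above 0.3 N) or (horizontal distance between tray_blue and pad below 0.06 m and value of joint key_blue above 0.004 m and contact force between the fingers and key_blue_base above 0.3 N)) and value of joint enter below 0.002 m), for 0.1 s.
2. that key is up again (all keys up) (value of joint each of key_red, key_yellow, key_blue below 0.002 m), for 0.1 s.
3. the enter bar is pressed down by the fingers, at least 4 mm, with all keys up (all of step 2 and value of joint enter above 0.004 m and contact force between the fingers and console above 0.3 N), for 0.1 s.
At the end, for the whole second after the job is handed in: All three keys and the enter bar are up again (within 2 mm), and every tray, the vial, the marker, the tip box and the jar stand at rest, upright, within 12 mm of where they started (all of step 2 and value of joint enter below 0.002 m and distance of each of tray_red, tray_yellow, tray_blue, vial, marker, tip_box, jar from where it was at the start of the episode below 0.012 m and linear speed of each of tray_red, tray_yellow, tray_blue, vial, marker, tip_box, jar below 0.02 m/s and angle between each of tray_red, tray_yellow, tray_blue, vial, marker, tip_box, jar's own z axis and vertical below 0.2 rad); the robot touches nothing.
It fails at once if a key of another colour than the tray on the light pad is pressed more than 2.5 mm ((horizontal distance between tray_red and pad below 0.06 m and value of joint any of key_yellow, key_blue above 0.0025 m) or (horizontal distance between tray_yellow and pad below 0.06 m and value of joint any of key_red, key_blue above 0.0025 m) or (horizontal distance between tray_blue and pad below 0.06 m and value of joint any of key_red, key_yellow above 0.0025 m)).
It fails at once if the counter, a key or the bar is pushed harder than 20 N (contact force between the arm and console above 20 N or contact force between the arm and key_red_base above 20 N or contact force between the arm and key_yellow_base above 20 N or contact force between the arm and key_blue_base above 20 N).
It fails at once if a tray, the vial, the marker, the tip box or the jar is shifted by more than 12 mm, lifted or tipped (distance of any of tray_red, tray_yellow, tray_blue, vial, marker, tip_box, jar from where it was at the start of the episode above 0.012 m or angle between any of tray_red, tray_yellow, tray_blue, vial, marker, tip_box, jar's own z axis and vertical above 0.2 rad).
It also fails if it takes over 35 s, if anything falls off the work surface, if the arm or the gripper's body presses on something with over 40 N, if the wrist force passes 120 N, or if a joint passes its speed limit or range.

## Working session

There is one attempt and no reset: what is moved stays moved. The work goes in short steps, Python scripts to look and compute and a tool call to move; the robot and the scene stay as the last step left them, time stands still between calls to the robot, and variables do not carry over. Pictures are saved under pics/ and viewed, at most 10 in all, crops included, and the job is handed in when it is done.

Besides the shell and the picture viewer there is one more tool, called after "Request:" as a command line: name --argument value ..., lists and objects as JSON in quotes. step_arm: Moves the arm, as the interface text tells. Its arguments: {"type":"object","properties":{"moves":{"type":"array"},"grip_force":{"type":"number"}},"required":["moves"]}

```bash
mkdir -p pics; cat > h.py <<'E'
import numpy as np, cv2
from workcell import telemetry, imaging, env
def ray(name,uv,z,P=None):
    P=P or imaging.camera_params(name); K=np.array(P["camera_matrix"]);T=np.array(P["pose"])
    d=np.linalg.solve(K,[uv[0],uv[1],1.]); d=T[:3,:3]@[d[0],-d[1],-d[2]]; o=T[:3,3]
    return o+d*(z-o[2])/d[2]
E
python3 - <<'E'
from h import *
for n in("top","scene"):
    im=imaging.read_camera(n); cv2.imwrite(f"pics/{n}0.png",im[...,::-1])
    P=imaging.camera_params(n);print(n,P.keys(),np.round(P["pose"],3).tolist(),np.round(P["camera_matrix"],1).tolist())
print(telemetry.get_state())
E
```

```text
top dict_keys(['camera_matrix', 'pose']) [[-0.014, 0.982, -0.191, 0.305], [-1.0, -0.016, -0.006, -0.001], [-0.009, 0.191, 0.982, 1.084], [0.0, 0.0, 0.0, 1.0]] [[416.0, 0.0, 323.8], [0.0, 416.0, 199.1], [0.0, 0.0, 1.0]]
scene dict_keys(['camera_matrix', 'pose']) [[-0.625, -0.458, 0.632, 1.324], [0.78, -0.38, 0.497, 0.642], [0.012, 0.803, 0.595, 0.843], [0.0, 0.0, 0.0, 1.0]] [[443.8, 0.0, 314.4], [0.0, 443.8, 200.9], [0.0, 0.0, 1.0]]
{'clock': 0.1, 'joint_pos': array([ 1.00640856e+00,  3.13896561e-01,  4.51111210e-02,  1.30360197e+00,
       -1.75355085e-05,  1.43118707e+00]), 'qvel': array([ 0.00229228, -0.00236079,  0.00468799,  0.00179977,  0.00148269,
        0.00065197]), 'tau': array([ 2.30208687e-03, -4.81726956e+01,  2.99242902e+01,  1.27565154e-02,
       -1.51961858e-04,  1.73434609e-05]), 'tcp_pos': array([0.23674518, 0.52350963, 0.23052197]), 'orientation': array([-2.66051733e-04,  2.10795996e-01,  9.77529752e-01, -7.49784836e-04]), 'wrist_force': array([-0.18470334,  0.71293142,  0.02185627]), 'ft_torque': array([-1.13400802e-02,  9.44981442e-05, -3.04331961e-02]), 'grip_force': 0.0, 'finger_gap': 0.08553451898984119}
```

View pics/top0.png

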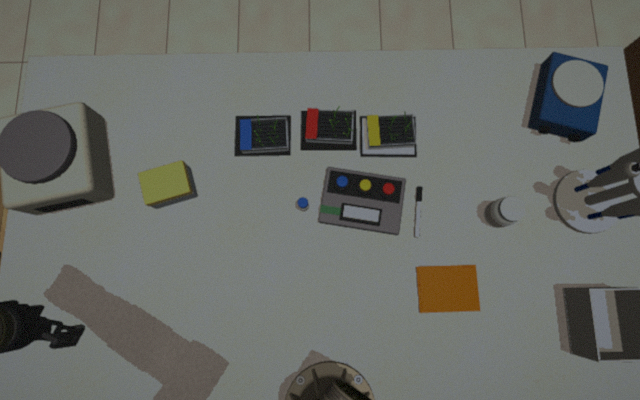

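View pics/scene0.png

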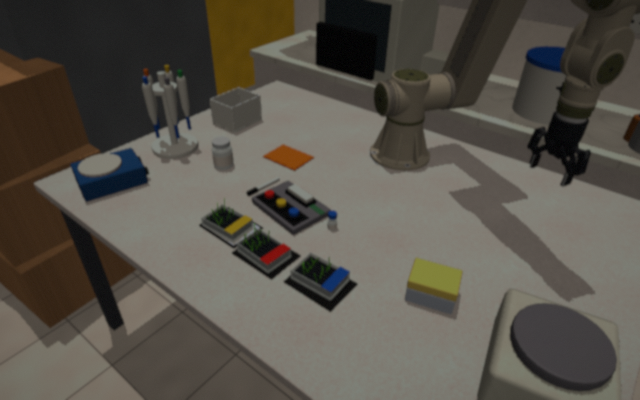

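The top view shows the yellow-tagged tray (388,132) on the white, black-bordered pad. The red (328,127) and blue (264,134) trays are on dark mats. The keys are blue (342,182), yellow (365,185) and red (388,188), with the enter bar at (361,214). The vial is at (303,203) and the marker at (419,210). The scene view agrees: yellow on the white pad at (230,225).

```bash
python3 - <<'E'
from h import *
out={}
for n,box in(("top",(325,170,405,235)),("scene",(245,178,326,225))):
    im=cv2.imread(f"pics/{n}0.png"); hsv=cv2.cvtColor(im,cv2.COLOR_BGR2HSV).astype(int)
    h,s,v=hsv[...,0],hsv[...,1],hsv[...,2]
    m={"blue":(abs(h-112)<14)&(s>120)&(v>60),"yellow":(abs(h-26)<8)&(s>120)&(v>90),"red":((h<8)|(h>172))&(s>120)&(v>70),"enter":(s<50)&(v>150)}
    for k,a in m.items():
        b=np.zeros_like(a);x0,y0,x1,y1=box;b[y0:y1,x0:x1]=a[y0:y1,x0:x1]
        c,l,st,ce=cv2.connectedComponentsWithStats(b.astype(np.uint8))
        if c<2: print(n,k,'none');continue
        i=1+np.argmax(st[1:,4]); p=ray(n,ce[i],.048); out[n,k]=p
        print(n,k,st[i].tolist(),ce[i].round(1),p.round(4))
for n in("top","scene"):
    if all((n,k) in out for k in("blue","red","yellow","enter")):
        g=lambda k:out[n,k][:2]
        d=g("blue")-g("red"); print(n,"span",np.linalg.norm(d),"yaw y-axis",np.arctan2(d[1],d[0]),"mid",(g("blue")+g("red"))/2,"y-enter",np.linalg.norm(g("yellow")-g("enter")))
s=telemetry.get_state();from scipy.spatial.transform import Rotation as R
w,x,y,z=s["orientation"];print(R.from_quat([x,y,z,w]).as_matrix().round(3))
E
```

```text
top blue [336, 175, 12, 12, 109] [341.7 180.9] [ 0.5536 -0.0405  0.048 ]
top yellow [360, 180, 11, 10, 91] [365.  184.5] [ 0.5431 -0.0999  0.048 ]
top red [383, 183, 12, 11, 108] [388.3 188. ] [ 0.533  -0.1589  0.048 ]
top enter none
scene blue [289, 207, 10, 8, 62] [293.3 210.7] [ 0.5581 -0.0384  0.048 ]
scene yellow [277, 198, 9, 7, 48] [281.  201.2] [ 0.5463 -0.0972  0.048 ]
scene red [264, 190, 10, 7, 53] [269.1 193. ] [ 0.5382 -0.1539  0.048 ]
scene enter none
[[-0.911  0.412 -0.001]
 [ 0.412  0.911 -0.001]
 [ 0.    -0.002 -1.   ]]
```

Request:
step_arm --moves '[[[-265, -220, 30], [0, 0, -0.25], 0], [[-265, -220, 30], [0, 0, -0.25], 0], [[-265, -220, 30], [0, 0, -0.25], 0], [[-265, -220, 30], [0, 0, -0.25], 0], [[-265, -220, 30], [0, 0, -0.25], 0], [[-265, -220, 30], [0, 0, -0.25], 0], [[-265, -220, 30], [0, 0, -0.25], 0], [[-265, -220, 30], [0, 0, -0.25], 0]]'

```text
clock: 0.77
tcp_pos: [0.3808, 0.2269, 0.2024]
orientation: [-0.0, 0.087, 0.996, -0.0]
wrist_force: [1.2, 0.2, -0.4]
finger_gap: -0.0003
grip_force: 0.0
```

Request:
step_arm --moves '[[[-200, -265, 40], [0, 0, 0], 0], [[-200, -265, 40], [0, 0, 0], 0], [[-200, -265, 40], [0, 0, 0], 0], [[-200, -265, 40], [0, 0, 0], 0], [[-200, -265, 40], [0, 0, 0], 0], [[-200, -265, 40], [0, 0, 0], 0], [[-200, -265, 40], [0, 0, 0], 0], [[-200, -265, 40], [0, 0, 0], 0]]'

```text
clock: 1.43
tcp_pos: [0.5313, -0.068, 0.1623]
orientation: [-0.0, 0.087, 0.996, 0.0]
wrist_force: [1.7, 0.9, 0.4]
finger_gap: -0.0002
grip_force: 0.0
```

```bash
python3 - <<'E'
from h import *
import pickle
P=imaging.camera_params("wrist"); im=imaging.read_camera("wrist"); cv2.imwrite("pics/w1.png",im[...,::-1]); pickle.dump(P,open("w1.pkl","wb"))
s=telemetry.get_state(); print(s["tcp_pos"],s["orientation"],s["wrist_force"],np.round(P["pose"],3).tolist())
E
```

```text
[ 0.5352077  -0.07455799  0.16111672] [ 0.00140302  0.0900557   0.99593367 -0.0020338 ] [ 5.71776826 -5.76397407  0.16899343] [[0.176, -0.948, -0.266, 0.464], [0.984, 0.169, 0.047, -0.056], [0.001, -0.27, 0.963, 0.304], [0.0, 0.0, 0.0, 1.0]]
```

View pics/w1.png

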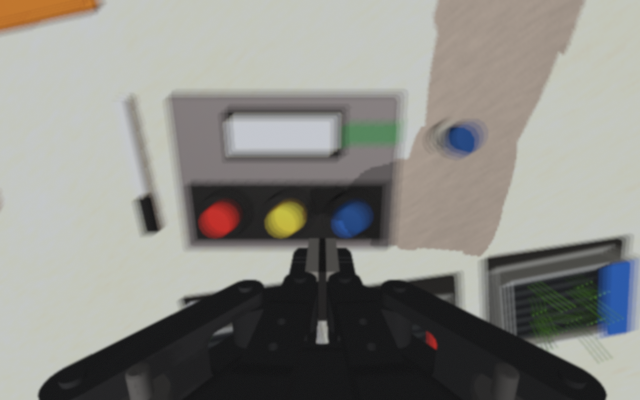

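The wrist view shows red (219,217), yellow (287,217) and blue (351,217) keys, the enter bar (283,134), and the finger tips at (322,245). It is slightly motion-blurred, so I'll take a second picture for the measurement now that the arm has settled.

```bash
python3 - <<'E'
from h import *
imaging.read_camera("wrist")
P=imaging.camera_params("wrist"); im=imaging.read_camera("wrist"); cv2.imwrite("pics/w2.png",im[...,::-1])
s=telemetry.get_state(); print(s["tcp_pos"],s["orientation"])
hsv=cv2.cvtColor(im,cv2.COLOR_RGB2HSV).astype(int);h,sa,v=[hsv[...,i] for i in range(3)]
m={"blue":(abs(h-112)<14)&(sa>120)&(v>60),"yellow":(abs(h-26)<8)&(sa>100)&(v>90),"red":((h<8)|(h>172))&(sa>120)&(v>70),"enter":(sa<60)&(v>175)}
g={}
for k,a in m.items():
    b=np.zeros_like(a);x0,y0,x1,y1=(215,105,350,165) if k=="enter" else (190,190,395,250)
    b[y0:y1,x0:x1]=a[y0:y1,x0:x1]
    c,l,st,ce=cv2.connectedComponentsWithStats(b.astype(np.uint8));i=1+np.argmax(st[1:,4])
    g[k]=ray("wrist",ce[i],.048,P);print(k,st[i].tolist(),ce[i].round(1),g[k].round(4))
d=(g["blue"]-g["red"])[:2];print(np.linalg.norm(d),np.linalg.norm((g["yellow"]-g["enter"])[:2]),d/np.linalg.norm(d))
w,x,y,z=s["orientation"];from scipy.spatial.transform import Rotation as R
M=R.from_quat([x,y,z,w]).as_matrix()
for k in("yellow","enter"):print(k,"tool shift mm",(M.T@(g[k]-s["tcp_pos"])*1000).round(1))
E
```

```text
[ 0.5315761  -0.06863535  0.16149981] [-7.52984529e-04  8.96568109e-02  9.95972424e-01  1.38786163e-04]
blue [345, 195, 34, 35, 936] [361.2 211.8] [ 0.5521 -0.0394  0.048 ]
yellow [278, 196, 33, 34, 907] [294.1 212.5] [ 0.5421 -0.0976  0.048 ]
red [210, 195, 36, 36, 1002] [227.5 212.6] [ 0.5315 -0.1553  0.048 ]
enter [237, 109, 109, 36, 3836] [291.  126.4] [ 0.4694 -0.0849  0.048 ]
0.11772261238608596 0.07372232137644882 [0.17481554 0.9846012 ]
yellow tool shift mm [-15.7 -26.7 113.5]
enter tool shift mm [ 58.1 -27.1 113.6]
```

Request:
step_arm --moves '[[[-16, -28, 40], [0, 0, 0], 0], [[-16, -28, 85], [0, 0, 0], 0], [[-16, -28, 85], [0, 0, 0], 0], [[-16, -28, 85], [0, 0, 0], 0], [[-16, -28, 85], [0, 0, 0], 0], [[-16, -28, 85], [0, 0, 0], 0], [[-16, -28, 85], [0, 0, 0], 0], [[-16, -28, 85], [0, 0, 0], 0]]'

```text
clock: 2.25
tcp_pos: [0.5431, -0.0961, 0.0797]
orientation: [0.002, 0.087, 0.996, -0.0]
wrist_force: [-0.1, 0.2, -0.1]
finger_gap: -0.0001
grip_force: 0.0
```

```bash
python3 - <<'E'
from h import *
im=imaging.read_camera("wrist"); cv2.imwrite("pics/w3.png",im[...,::-1])
s=telemetry.get_state(); print(s["tcp_pos"],s["orientation"],s["wrist_force"])
E
```

```text
[ 0.54296291 -0.09615328  0.07940066] [ 1.36498411e-03  8.69331430e-02  9.96213177e-01 -2.67967668e-04] [0.22485106 0.51592057 0.87827677]
```

View pics/w3.png

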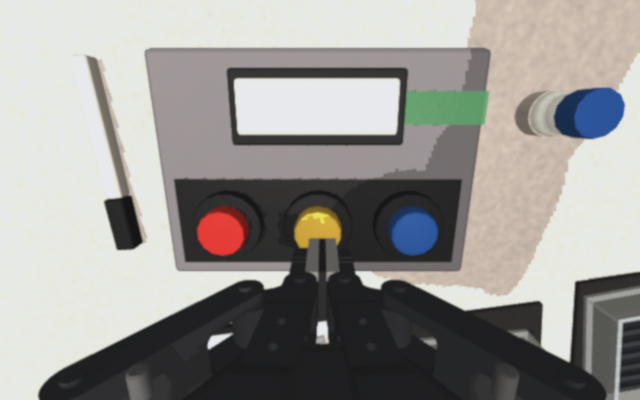

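The tips (322,240) stand above the yellow key (318,230), clear of the red and blue keys, so I'll press in small steps.

Request:
step_arm --moves '[[[0, -2, 15], [0, 0, 0], 0], [[0, -2, 25], [0, 0, 0], 0], [[0, -2, 29], [0, 0, 0], 0], [[0, -2, 31], [0, 0, 0], 0], [[0, -2, 33], [0, 0, 0], 0], [[0, -2, 34], [0, 0, 0], 0], [[0, -2, 35], [0, 0, 0], 0], [[0, -2, 35], [0, 0, 0], 0]]'

```text
clock: 2.97
tcp_pos: [0.5414, -0.0981, 0.043]
orientation: [-0.0, 0.087, 0.996, 0.0]
wrist_force: [-3.0, 0.3, 4.6]
finger_gap: -0.0004
grip_force: 1.8
```

Request:
step_arm --moves '[[[0, 0, 1], [0, 0, 0], 0], [[0, 0, 1], [0, 0, 0], 0], [[0, 0, 1], [0, 0, 0], 0], [[0, 0, 1], [0, 0, 0], 0]]'

```text
clock: 3.3
tcp_pos: [0.5417, -0.0983, 0.042]
orientation: [0.0, 0.087, 0.996, 0.0]
wrist_force: [-2.0, 1.4, 3.3]
finger_gap: -0.0004
grip_force: 2.0
```

Request:
step_arm --moves '[[[0, 0, -10], [0, 0, 0], 0], [[0, 0, -36], [0, 0, 0], 0], [[0, 0, -36], [0, 0, 0], 0], [[30, 0, -36], [0, 0, 0], 0], [[60, 0, -36], [0, 0, 0], 0], [[74, 0, -36], [0, 0, 0], 0], [[74, 0, -36], [0, 0, 0], 0], [[74, 0, -36], [0, 0, 0], 0]]'

```text
clock: 3.97
tcp_pos: [0.4693, -0.0857, 0.0785]
orientation: [0.001, 0.087, 0.996, -0.0]
wrist_force: [1.0, 0.4, -1.0]
finger_gap: -0.0
grip_force: 0.0
```

```bash
python3 - <<'E'
from h import *
im=imaging.read_camera("wrist"); cv2.imwrite("pics/w4.png",im[...,::-1])
s=telemetry.get_state(); print(s["tcp_pos"],s["orientation"],s["wrist_force"])
E
```

```text
[ 0.47032024 -0.08604863  0.07856526] [ 1.47604119e-03  8.74283495e-02  9.96169659e-01 -3.39480710e-04] [-0.25662073  0.59451728  0.23861013]
```

View pics/w4.png

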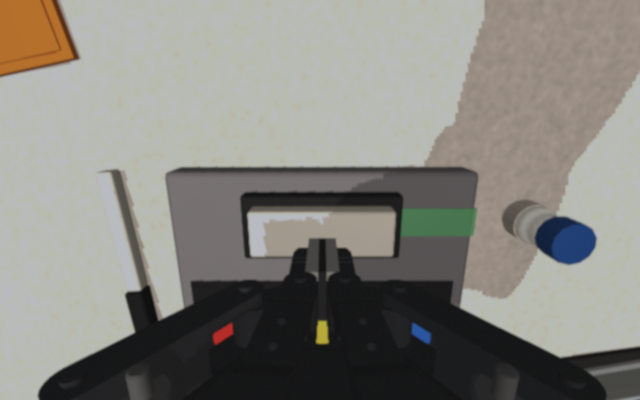

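The fingers (322,242) are over the enter bar (x 248–395, y 208–257), and nothing else is beneath them.

Request:
step_arm --moves '[[[0, 0, 14], [0, 0, 0], 0], [[0, 0, 24], [0, 0, 0], 0], [[0, 0, 28], [0, 0, 0], 0], [[0, 0, 30], [0, 0, 0], 0], [[0, 0, 32], [0, 0, 0], 0], [[0, 0, 34], [0, 0, 0], 0], [[0, 0, 35], [0, 0, 0], 0], [[0, 0, 35], [0, 0, 0], 0]]'

```text
clock: 4.68
tcp_pos: [0.469, -0.0855, 0.0431]
orientation: [0.0, 0.087, 0.996, -0.0]
wrist_force: [-2.2, 1.2, 3.4]
finger_gap: 0.0002
grip_force: 1.8
```

Request:
step_arm --moves '[[[0, 0, 1], [0, 0, 0], 0], [[0, 0, 1], [0, 0, 0], 0], [[0, 0, 1], [0, 0, 0], 0], [[0, 0, 1], [0, 0, 0], 0]]'

```text
clock: 5.02
tcp_pos: [0.469, -0.0855, 0.0421]
orientation: [0.0, 0.087, 0.996, -0.0]
wrist_force: [-2.2, 0.8, 4.3]
finger_gap: -0.0
grip_force: 2.1
```

Request:
step_arm --moves '[[[0, 0, -10], [0, 0, 0], 0], [[0, 0, -40], [0, 0, 0], 0], [[0, 0, -80], [0, 0, 0], 0], [[0, 0, -100], [0, 0, 0], 0], [[0, 0, -100], [0, 0, 0], 0], [[0, 0, -100], [0, 0, 0], 0], [[0, 0, -100], [0, 0, 0], 0], [[0, 0, -100], [0, 0, 0], 0]]'

```text
clock: 5.68
tcp_pos: [0.4676, -0.085, 0.1403]
orientation: [-0.001, 0.087, 0.996, 0.0]
wrist_force: [-0.2, -0.1, -0.2]
finger_gap: -0.0002
grip_force: 0.0
```

```bash
python3 - <<'E'
from h import *
print(telemetry.get_state()["wrist_force"], telemetry.get_state()["tcp_pos"])
im=imaging.read_camera("scene").astype(int);a=cv2.imread("pics/scene0.png")[...,::-1].astype(int)
d=abs(im-a).max(2)>60;print("changed px around trays/console",d[170:310,190:360].sum())
print(env.hand_in())
E
```

```text
[-0.17134182 -0.06293487 -0.17493368] [ 0.46764664 -0.08502939  0.14025933]
changed px around trays/console 0
the job is handed in; nothing more can be done
None
```

The yellow-tagged tray is on the light pad, so I pressed the yellow key and then the enter bar (each about 6 mm down by tool height, under 6 N), withdrew clear, and handed the job in at about 6 s; no verdict was returned.

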